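# Refit the crank on the fallen hand grinder and hold it down

## Task

The hand grinder has fallen over on the serving board: stand it upright again in its gap between the spice jar and the tin, without upsetting anything else. Then fit the crank on top, turning it until its socket meshes with the splined shaft, slide it fully home and push it down until the spring ring is pressed in all the way. Finish like that, with the gripper still holding the crank (and touching only the crank) and keeping the ring pressed down; do not let go.

Things in the scene. Friction and masses are not known exactly. Their poses are not given: they have to be found in the camera images.
- grinder: Hand grinder: square steel block 46 x 46 mm, 110 mm tall, about 0.4 kg, black band; 136 mm with the shaft on its top. Origin: centre of its underside; z along its length to the shaft end, x and y normal to the flat sides. Starts lying on a flat side across the board, top pointing roughly away from the robot (origin 23 mm above the board's floor). Centre of mass about 50 mm from the underside.
- shaft_tip (a point): Centre of the top end of the grinder's splined shaft, 136 mm above its underside. The shaft is a steel cross of four teeth, 22 mm tip to tip, each 5.5 mm wide (top 3 mm only 19 x 3.5 mm, a lead-in). z is the grinder's z; x and y run along the teeth, so the fit repeats every quarter turn. The shaft turns in the grinder with a drag of 0.06 N m and starts at any angle.
- ring (a joint): Spring ring: black square frame 40 mm outside, 26 mm inside, round the foot of the shaft. Value in m: 0 = up (upper face 120 mm above the grinder's underside), 0.006 = pressed in all the way (hard stop; the crank's origin is then 114 mm above the underside). The spring takes 3.6 N to start, 9 N at the stop, and pushes the ring up again when let go.
- crank: Steel crank, 0.14 kg, upright on the coaster. Origin: centre of the hub's underside, z up. Hub 32 x 32 mm to z = 34 mm, then a square grip 26 x 26 mm to z = 62. Cross socket below, slots along x and y, 8.5 mm wide, 25 tip to tip, 26 deep. Arm (12 wide, z = 28 to 34) along +x to x = 90, knob 19 mm thick at x = 82, top z = 62. Pinch the grip across y. Unmeshed it rests on the tooth tops.
- coaster: Round cork coaster, 130 mm across, 6 mm thick, fixed; origin at the centre of its underside. The crank stands on it.
- board: Dark wooden serving board, fixed, 170 mm (x) by 360 mm (y), floor 10 mm above the table; along both long sides, outside the floor, a lip 6 mm thick and 18 mm high. Origin: centre of the underside; y runs along the row of things. The grinder's gap is the middle of the board (x and y within 60 mm of the board's centre); the spice jar stands about 105 mm away at +y, the tin about 105 mm away at -y.
- spice_jar: Round jar with steel cap, 44 mm across, 85 mm tall, standing on the board at +y of the gap; origin at the centre of its underside. Leave it standing where it is.
- tin: Round tin, 52 mm across, 75 mm tall, standing on the board at -y of the gap; origin at the centre of its underside. Leave it standing where it is.
- candle_glass: Small glass, 42 mm across, 50 mm tall, standing on the board near the +y end, past the spice jar; origin at the centre of its underside. Leave it be.
- mug: Black mug, 80 mm across, 90 mm tall, beyond the board; leave it be.
- key_bowl: White bowl, 140 mm across, 50 mm tall, beyond the board; leave it be.
- card_box: Small cardboard box 90 x 65 x 35 mm, far to the left; leave it be.
- sauce_bottle: Amber bottle, 60 mm across, 190 mm tall, far to the right; leave it be.
Mind the look-alikes: they are no part of the job. What is shaped like the grinder but purple is not meant.

How it is judged:
On the way, in this order (a step that is already met when the one before it is completed fails the run):
1. the grinder stands upright on the board in its gap (angle between grinder's own z axis and vertical below 0.09 rad and z of grinder in the frame of board between 0.007 and 0.014 m and x of grinder in the frame of board between -0.06 and 0.06 m and y of grinder in the frame of board between -0.06 and 0.06 m and linear speed of grinder below 0.03 m/s and contact force between the fingers and grinder below 0.5 N), for 0.2 s.
2. the crank is meshed with the shaft and slid down to the ring, the grinder standing (angle between each of grinder, crank's own z axis and vertical below 0.09 rad and z of grinder in the frame of board between 0.007 and 0.014 m and x of grinder in the frame of board between -0.06 and 0.06 m and y of grinder in the frame of board between -0.06 and 0.06 m and horizontal distance between crank and shaft_tip below 0.004 m and z of crank in the frame of grinder below 0.124 m), for 0.1 s.
At the end, for the whole second after the job is handed in: Grinder upright (5 deg) on the board within 60 mm of its centre in x and y; crank upright, meshed (axes within 4 mm), ring pressed in over 4 of 6 mm with over 4 N; the gripper holds the crank and does not touch the grinder; grinder and crank at rest, neighbours standing (all of step 2 and value of joint ring above 0.004 m and contact force between the fingers and crank above 2 N and contact force between crank and grinder above 4 N and contact force between each of the arm, the fingers and grinder below 0.5 N and linear speed of each of crank, grinder below 0.02 m/s and angle between each of spice_jar, tin, candle_glass's own z axis and vertical below 0.2 rad); the arm keeps its last pose, push and grip.
It fails at once if a neighbour on the board is knocked over or shoved more than 40 mm (angle between any of spice_jar, tin, candle_glass's own z axis and vertical above 0.5 rad or distance of any of spice_jar, tin, candle_glass from where it was at the start of the episode above 0.04 m).
It fails at once if another thing on the table is moved more than 40 mm (distance of any of mug, key_bowl, card_box, sauce_bottle from where it was at the start of the episode above 0.04 m).
It also fails if it takes over 72 s, if anything falls off the work surface, if the arm or the gripper's body presses on something with over 40 N, if the wrist force passes 120 N, or if a joint passes its speed limit or range.

## Robot

A 7-joint arm with a two-finger parallel gripper is mounted at the origin on the work surface. World frame = base frame: x ahead of the robot, y to its left, z up, the work surface at z = 0. Lengths are in m, angles in rad, forces in N, time in s.
With the tool pointing down it reaches from about 0.425 to 0.875 m from the base axis. Payload 4.7 kg.
Tool frame: the origin (TCP) lies midway between the tips of the shut fingers; the grasp point (between the pads) lies 19 mm behind it; z points along the fingers, y is the line along which they close (so a half turn about z gives the same grasp; the last joint's range is limited). The gripper opens to 87 mm and grips with 3 to 60 N. Pads are 19 mm wide; open, the fingers measure 117 mm over their backs; the gripper's body (75 mm by 190 mm) begins 51 mm behind the grasp point.
Start: joints at [-1.314, 0.321, -0.07, 1.45, 0.023, 1.371, -0.057], TCP at [0.156, 0.631, 0.187] pointing down, gripper open.
Joint ranges: [-2.86, 2.86], [-0.3, 2.09], [-1.38, 1.24], [0.06, 2.45], [-1.56, 4.7], [0.09, 2.05], [-2.69, 2.69]. Speed limits (rad/s): [2.57, 2.57, 3.14, 3.14, 3.14, 3.14, 3.14].

## Interface

Orientations are given as a rotation vector (axis times angle).
In Python, from bench import ctrl gives the robot as it stands. The module is installed in compiled form; this text tells all that it offers.
- The arm moves only by the shell command python3 -m handwheel 'ROWS' [FORCE]. ROWS is JSON, a list of rows, each a list of 7 numbers: the finger opening in m, from 0 to 0.087, then the shift along the tool's x, y, z in m, then the turn, a rotation vector about the tool's x, y, z in degrees. A call has 1 to 12 rows; each row shifts and turns the commanded pose from where the row before left it, along the tool's axes as they then stand; what a row does not reach is not made up. A row lasts 1/8 s, in which the tool goes at most 62.5 mm and 10.7 degrees, less where a joint would pass 70% of its speed; a pose out of reach is approached as far as the arm can. A call is refused whole if a number of a shift passes 0.0625 or a number of a turn 10.7, either way. A call with a gripper value outside its range is refused whole. The fingers move at their own pace and stop on an object; FORCE is the grip in N (left out, the last holds). Time passes only in rows, so rows that do not move let the fingers close. It gives the time, the measured TCP pose, the force, the opening and the grip force at its end, in the units of the state.
- ctrl.get_state(): the state, without advancing time (a new reading comes with each control period).
- ctrl.get_image(name): name is "side" or "top"; returns (picture, depth): 400x640x3 uint8, blue, green, red; 400x640 float32, m along the optical axis (not along the pixel's ray), 0 where there is no reading.
- ctrl.camera_info(name): a dict with "intrinsics" (3x3 intrinsics, pixels), "D" ([k1, k2, p1, p2, k3] as OpenCV has them; the pictures are not rectified), "R" (3x3) and "t" (3): a world point X has camera coordinates R X + t. Camera axes: x right, y down, z forward; pixel columns grow to the right and rows downward; lengths in m; the calibration is good to about 2 mm. A picture is of the moment at which its call begins. camera_info takes no time and is no camera call.
- ctrl.close_job(): hands the job in; it is judged then, once.
The state is a dict: "time": time; "joint_positions": joint angles; "qd": joint speeds; "joint_torque": joint torques, N m; "position": TCP position; "tool_rot": TCP orientation; "ft_force": force on the tool from outside, world axes, zero at the start; "torque": the same for the moment, N m; "grip_width": opening from 0.0 (shut) to 1.0 (fully open); "grip_force": force on a finger pad.
Only numpy, scipy, OpenCV 4.12 (cv2) and the standard library are available. Lean on these libraries where they do the work, as an engineer would, in place of code of your own. Each camera call takes 0.05 s, during which the arm holds its last target. There are 200 camera calls.

## Working session

There is one attempt and no reset: what is moved stays moved. The work goes in short steps, Python scripts to look and compute and a shell command to move; the robot and the scene stay as the last step left them, time stands still between calls to the robot, and variables do not carry over. Pictures are saved under pics/ and viewed, at most 10 in all, crops included, and the job is handed in when it is done.

```bash
mkdir -p pics; cat > h.py <<'E'
import numpy as np, cv2
from bench import ctrl
def cam(n):
    c=ctrl.camera_info(n); return [np.array(c[k],float) for k in("intrinsics","D","R","t")]
def ray(n,uv):
    K,D,R,t=cam(n); p=cv2.undistortPoints(np.array(uv,float).reshape(-1,1,2),K,D).reshape(-1,2)
    d=np.c_[p,np.ones(len(p))]@R; return -R.T@t,d   # d scaled so depth=1
def onplane(n,uv,z):
    o,d=ray(n,uv); return o+d*((z-o[2])/d[:,2])[:,None]
def withdepth(n,uv,dep):
    o,d=ray(n,uv); return o+d*np.asarray(dep).reshape(-1,1)
def proj(n,X):
    K,D,R,t=cam(n); return cv2.projectPoints(np.array(X,float).reshape(-1,3),cv2.Rodrigues(R)[0],t,K,D)[0].reshape(-1,2)
E
python3 - <<'E'
from h import *
for n in("side","top"):
    im,d=ctrl.get_image(n); cv2.imwrite(f"pics/{n}0.png",im); np.savez(f"{n}0.npz",im=im,d=d)
    K,D,R,t=cam(n); print(n,K.round(1).tolist(),D,(-R.T@t).round(3),R[2].round(3),(d>0).mean())
print({k:np.round(v,3) for k,v in ctrl.get_state().items()})
E
```

```text
side [[484.0, 0.0, 319.4], [0.0, 484.0, 199.5], [0.0, 0.0, 1.0]] [-0.12117131  0.          0.          0.          0.        ] [-0.347 -1.096  0.839] [ 0.563  0.667 -0.488] 0.99609765625
top [[484.4, 0.0, 312.7], [0.0, 484.4, 204.6], [0.0, 0.0, 1.0]] [-0.04449975  0.          0.          0.          0.        ] [ 0.429 -0.034  1.454] [ 0.085  0.017 -0.996] 0.99612109375
{'time': np.float64(0.1), 'joint_positions': array([-1.314,  0.322, -0.07 ,  1.451,  0.023,  1.371, -0.057]), 'qd': array([ 0.   , -0.   , -0.001, -0.004,  0.001,  0.001, -0.   ]), 'joint_torque': array([-0.0000e+00, -4.9257e+01, -4.0500e-01, -3.1340e+01, -6.4000e-02,
        4.0000e-02,  0.0000e+00]), 'position': array([0.156, 0.63 , 0.186]), 'tool_rot': array([-3.800e-01, -3.118e+00,  3.000e-03]), 'ft_force': array([0.231, 0.276, 0.1  ]), 'torque': array([ 0.046, -0.028,  0.054]), 'grip_force': np.float64(0.0), 'grip_width': np.float64(0.997)}
```

View pics/side0.png

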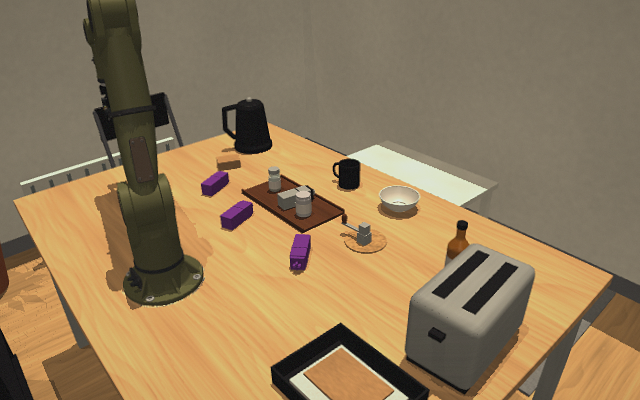

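View pics/top0.png

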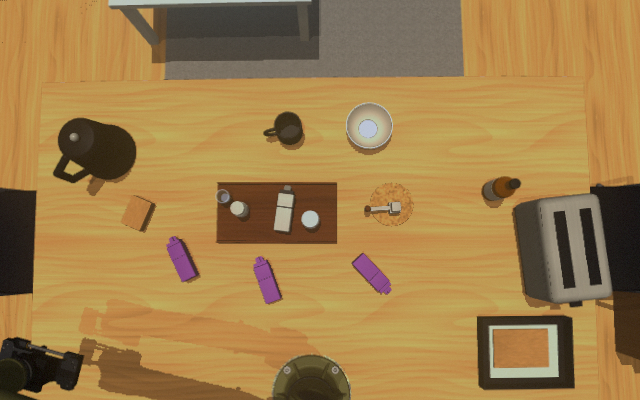

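The side view shows the grinder lying at about (290,198) and the crank at (363,235). In the top view the board spans (217–337, 183–243), the grinder is at (285,212) with its top pointing away from the robot, the jar is at (239,209), the tin at (310,219), and the crank hub at (395,208) with its knob at (368,210). Next I'll measure these.

```bash
python3 - <<'E'
from h import *
z=np.load("top0.npz"); im,d=z["im"],z["d"]
v,u=np.mgrid[0:400,0:640]; P=withdepth("top",np.c_[u.ravel(),v.ravel()],d.ravel()).reshape(400,640,3)
np.save("P0.npy",P)
def blob(name,u0,u1,v0,v1,zl,zh):
    m=np.zeros((400,640),bool); m[v0:v1,u0:u1]=1; m&=(P[...,2]>zl)&(P[...,2]<zh)
    n,l,s,c=cv2.connectedComponentsWithStats(m.astype(np.uint8))
    k=1+s[1:,4].argmax(); q=P[l==k]
    r=cv2.minAreaRect(q[:,:2].astype(np.float32)*1000)
    print(name,"n",len(q),"zmed %.3f"%np.median(q[:,2]),"rect",np.round(r[0],1),np.round(r[1],1),round(r[2],1))
    return l==k
blob("table",150,210,150,180,-.1,.1)
blob("boardfloor",245,270,185,240,0,.03)
blob("grinder",262,300,180,240,.045,.07)
blob("grinder shaft",262,300,180,196,.02,.06)
blob("jar",225,262,190,225,.08,.11)
blob("tin",298,325,200,235,.07,.1)
blob("candle",213,232,185,206,.03,.08)
blob("crank grip+knob",360,410,190,225,.055,.08)
blob("crank hub",385,410,190,225,.055,.08)
blob("crank knob",360,378,190,225,.05,.08)
blob("crank all",360,410,190,225,.025,.08)
# board corners from dark mask
g=im.astype(int).sum(2); 
m=((im[...,2]<110)&(g<260)).astype(np.uint8); m[:, :212]=0;m[:,342:]=0;m[:176]=0;m[250:]=0
c=max(cv2.findContours(m,0,2)[0],key=cv2.contourArea); r=cv2.minAreaRect(c);print("board px",r)
B=onplane("top",cv2.boxPoints(r),.018);print(B.round(3),B.mean(0))
for n,b in(("top",(205,170,215,85)),("side",(230,150,180,110))):
    x,y,w,h=b; I=np.load(n+"0.npz")["im"][y:y+h,x:x+w]; cv2.imwrite(f"pics/{n}c.png",cv2.resize(I,None,fx=3.7,fy=3.7,interpolation=cv2.INTER_CUBIC))
a=cv2.imread("pics/topc.png");b=cv2.imread("pics/sidec.png");b=cv2.resize(b,(a.shape[1],int(b.shape[0]*a.shape[1]/b.shape[1])))
cv2.imwrite("pics/both.png",np.vstack([a,b])[:, :][:800]); f=cv2.imread("pics/both.png"); s=min(800/f.shape[1],600/f.shape[0]); cv2.imwrite("pics/both.png",cv2.resize(f,None,fx=s,fy=s))
E
```

```text
table n 1793 zmed 0.001 rect [679.4 397.4] [186.   92.1] 89.3
boardfloor n 1332 zmed 0.011 rect [531.5 157.2] [163.1  73.7] 0.3
grinder n 658 zmed 0.057 rect [535.5  74.5] [ 46.5 124.7] 82.2
grinder shaft n 115 zmed 0.053 rect [592.4  68.4] [43.8 31.9] 89.6
jar n 164 zmed 0.096 rect [538.3 203.2] [38.5 37.9] 46.3
tin n 255 zmed 0.086 rect [506.9  -1.4] [48.8 48.5] 44.4
candle n 107 zmed 0.058 rect [576.4 254.3] [38.6 39.1] 0.6
crank grip+knob n 90 zmed 0.069 rect [ 540.4 -248.1] [25.5 25.8] 0.8
crank hub n 90 zmed 0.069 rect [ 540.4 -248.1] [25.5 25.8] 0.8
crank knob n 35 zmed 0.066 rect [ 536.7 -166.8] [16.2 16.7] 44.9
crank all n 246 zmed 0.057 rect [ 541.4 -211.6] [106.8  29.5] 88.4
board px ((276.5, 213.0), (60.0, 119.0), 90.0)
[[ 0.619  0.277  0.018]
 [ 0.616 -0.08   0.018]
 [ 0.437 -0.078  0.018]
 [ 0.439  0.275  0.018]] [0.52761699 0.09869668 0.018     ]
```

View pics/both.png

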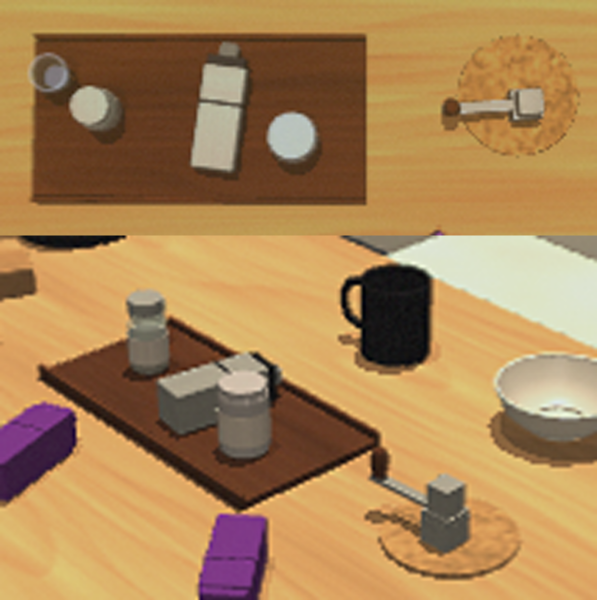

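The crop shows the grinder lying with its black band and shaft at the far end, leaning a little toward the tin. The crank's arm points toward the board.

- **Heights:** the measured heights fit the given sizes (grinder side 57 mm, jar 96, tin 86).
- **Plan:** I'll pinch the grinder near its top, lift so it swings upright in the pads, and set it down in the gap.

```bash
cat >> h.py <<'E'
from scipy.spatial.transform import Rotation as Ro
def go(p,yaw=None):
    "print tool-axis shift and turn to TCP p, tool pointing down, tool y at yaw deg (mod 180)"
    s=ctrl.get_state(); R=Ro.from_rotvec(s["tool_rot"]).as_matrix()
    print("t %.2f"%s["time"],"pos",np.round(s["position"],4),"yaw %.1f"%np.degrees(np.arctan2(R[1,1],R[0,1])),"tz",R[:,2].round(3),"F",np.round(s["ft_force"],1),"w %.1f"%(s["grip_width"]*87),"gf %.1f"%s["grip_force"])
    print("shift mm",((np.array(p)-s["position"])@R*1000).round(1))
    if yaw is not None:
        y=np.array([np.cos(np.radians(yaw)),np.sin(np.radians(yaw)),0]); y*=np.sign(y@R[:,1])
        T=np.c_[np.cross(y,[0,0,-1]),y,[0,0,-1]]
        print("turn deg",np.degrees(Ro.from_matrix(R.T@T).as_rotvec()).round(2))
E
python3 -m handwheel '[[0.08,-0.0445,-0.037,0,0,0,0],[0.08,-0.0445,-0.037,0,0,0,0],[0.08,-0.0445,-0.037,0,0,0,0],[0.08,-0.0445,-0.037,0,0,0,0],[0.08,-0.0445,-0.037,0,0,0,0],[0.08,-0.0445,-0.037,0,0,0,0],[0.08,-0.0445,-0.037,0,0,0,0],[0.08,-0.0445,-0.037,0,0,0,0],[0.08,-0.0445,-0.037,0,0,0,0],[0.08,-0.0445,-0.037,0,0,0,0],[0.08,-0.0445,-0.037,0,0,0,0],[0.08,-0.0445,-0.037,0,0,0,0]]'
python3 -c "
from h import *
go([.568,.071,.10],82.5)"
```

```text
time: 1.6
position: [0.5685, 0.0702, 0.187]
tool_rot: [-0.38, -3.118, -0.001]
ft_force: [-0.0, 0.8, 0.2]
grip_width: 0.919
grip_force: 0.0
t 1.60 pos [0.5685 0.0702 0.187 ] yaw 76.1 tz [-0.  0. -1.] F [-0.   0.8  0.2] w 80.0 gf 0.0
shift mm [ 0.7  0.7 87. ]
turn deg [ 0.02 -0.01 -6.39]
```

```bash

python3 -m handwheel '[[0.08,0,0,0,0,0,-6.4],[0.08,0,0,0.05,0,0,0],[0.08,0,0,0.05,0,0,0],[0.08,0,0,0.04,0,0,0],[0.08,0,0,0.02,0,0,0],[0.08,0,0,0.01,0,0,0],[0.08,0,0,0,0,0,0]]' 12
python3 -m handwheel '[[0.03,0,0,0,0,0,0],[0.03,0,0,0,0,0,0],[0.03,0,0,0,0,0,0],[0.03,0,0,0,0,0,0],[0.03,0,0,0,0,0,0],[0.03,0,0,0,0,0,0]]' 12
python3 -c "
from h import *
go([.568,.071,.017],82.5)"
```

```text
time: 2.48
position: [0.5676, 0.0715, 0.0168]
tool_rot: [-0.206, -3.134, 0.001]
ft_force: [-1.1, -0.2, 0.7]
grip_width: 0.92
grip_force: 0.0
time: 3.22
position: [0.5681, 0.0715, 0.0174]
tool_rot: [0.206, 3.134, 0.0]
ft_force: [-0.1, -0.2, 1.8]
grip_width: 0.521
grip_force: 12.0
t 3.23 pos [0.5681 0.0715 0.0174] yaw 82.5 tz [ 0. -0. -1.] F [-0.1 -0.2  1.8] w 45.3 gf 12.0
shift mm [ 0.  -0.5  0.4]
turn deg [ 0.    0.02 -0.01]
```

```bash

python3 -m handwheel '[[0.03,0,0,-0.01,0,0,0],[0.03,0,0,-0.01,0,0,0],[0.03,0,0,-0.01,0,0,0],[0.03,0,0,-0.01,0,0,0],[0.03,0,0,-0.01,0,0,0],[0.03,0,0,-0.01,0,0,0],[0.03,0,0,-0.01,0,0,0],[0.03,0,0,-0.01,0,0,0],[0.03,0,0,-0.01,0,0,0],[0.03,0,0,-0.01,0,0,0],[0.03,0,0,0,0,0,0],[0.03,0,0,0,0,0,0]]' 12
python3 - <<'E'
from h import *
go([.53,.1,.095],82.5)
im,d=ctrl.get_image("side"); I=im[120:250,220:420]; cv2.imwrite("pics/s1.png",cv2.resize(I,None,fx=4,fy=4,interpolation=cv2.INTER_CUBIC))
E
```

```text
time: 4.72
position: [0.5677, 0.0716, 0.1169]
tool_rot: [-0.206, -3.134, 0.0]
ft_force: [0.6, -0.0, -3.8]
grip_width: 0.52
grip_force: 12.0
t 4.72 pos [0.5677 0.0716 0.1169] yaw 82.5 tz [-0.  0. -1.] F [ 0.6 -0.  -3.8] w 45.2 gf 12.0
shift mm [41.1 23.2 21.9]
turn deg [-0.   -0.02 -0.01]
```

View pics/s1.png

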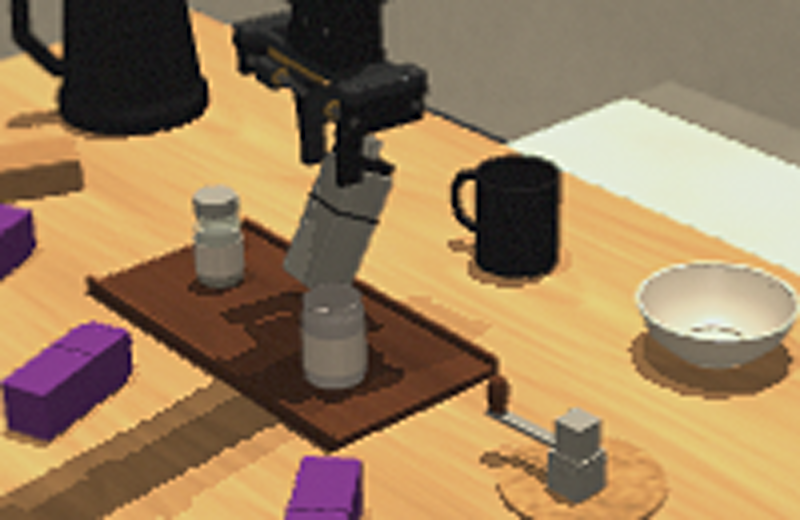

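The crop shows the grinder hanging in the fingers with its top still leaning away from the robot. Its edges run from about (390,175) to (355,290). I'll work out the tilt from that slope and level it with the tool.

```bash
python3 - <<'E'
from h import *
c=np.array([.567,.072,.136])
for th in range(0,60,6):
    s,k=np.sin(np.radians(th)),np.cos(np.radians(th)); a=np.array([s*.9914,-s*.1305,k]); p=proj("side",[c-.07*a,c])
    print(th,(p[1]-p[0]).round(1), "dx/dy %.3f"%((p[1]-p[0])[0]/-(p[1]-p[0])[1]))
z=ctrl.get_image("side")[0][120:250,220:420]
g=cv2.resize(cv2.cvtColor(z,cv2.COLOR_BGR2GRAY),None,fx=4,fy=4,interpolation=cv2.INTER_CUBIC)
for l in cv2.createLineSegmentDetector().detect(g[160:310,270:410])[0][:,0]:
    if np.hypot(*(l[2:]-l[:2]))>50: print(l.round(0)+[270,160,270,160],"slope %.3f"%((l[2]-l[0])/-(l[3]-l[1])))
print(ctrl.get_state()["joint_positions"])
E
```

```text
0 [ -0.7 -18.3] dx/dy -0.037
6 [  1.1 -18.8] dx/dy 0.060
12 [  2.9 -19.1] dx/dy 0.154
18 [  4.7 -19.1] dx/dy 0.247
24 [  6.5 -19. ] dx/dy 0.341
30 [  8.2 -18.6] dx/dy 0.438
36 [  9.8 -18.1] dx/dy 0.540
42 [ 11.3 -17.3] dx/dy 0.651
48 [ 12.7 -16.4] dx/dy 0.773
54 [ 13.9 -15.2] dx/dy 0.914
[352. 276. 409. 307.] slope -1.808
[377. 222. 353. 274.] slope 0.453
[-0.58313612  0.21152206  0.46813732  1.75660645 -0.10180227  1.19836986
  1.35290605]
```

```bash

python3 -m handwheel '[[0.03,0,0,-0.01,0,-5,0],[0.03,0,0,-0.01,0,-5,0],[0.03,0,0,0,0,-5,0],[0.03,0,0,0,0,-5,0],[0.03,0,0,0,0,-5,0],[0.03,0,0,0,0,0,0],[0.03,0,0,0,0,0,0]]' 12
python3 - <<'E'
from h import *
go([.53,.1,.11])
im,d=ctrl.get_image("side"); I=im[110:240,220:420]; np.save("s2d.npy",d);cv2.imwrite("pics/s2.png",cv2.resize(I,None,fx=4,fy=4,interpolation=cv2.INTER_CUBIC))
E
```

```text
time: 5.7
position: [0.5674, 0.0715, 0.1374]
tool_rot: [0.178, 2.701, -0.039]
ft_force: [-0.2, 0.3, -2.8]
grip_width: 0.521
grip_force: 12.0
t 5.70 pos [0.5674 0.0715 0.1374] yaw 82.4 tz [ 0.418 -0.055 -0.907] F [-0.2  0.3 -2.8] w 45.4 gf 12.0
shift mm [48.6 23.4  7.7]
```

View pics/s2.png

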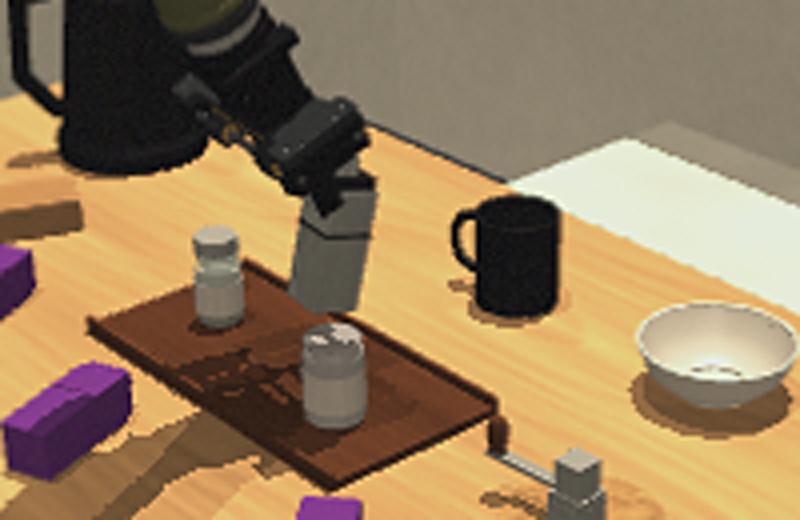

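The grinder's edges now run (375,190) to (357,308), which is about 10–12° of tilt left. I'll tilt further and move over the middle of the gap.

```bash

python3 -m handwheel '[[0.03,0,0,0,0,-5,0],[0.03,0,0,0,0,-5,0],[0.03,0,0,0,0,0,0]]' 12
python3 - <<'E'
from h import *
go([.541,.105,.102])
E
```

```text
time: 6.12
position: [0.5658, 0.0711, 0.1357]
tool_rot: [0.165, 2.529, -0.054]
ft_force: [-0.4, -0.6, -3.2]
grip_width: 0.524
grip_force: 12.0
t 6.12 pos [0.5658 0.0711 0.1357] yaw 82.5 tz [ 0.566 -0.076 -0.821] F [-0.4 -0.6 -3.2] w 45.6 gf 12.0
shift mm [43.  30.4 11. ]
```

```bash

python3 -m handwheel '[[0.03,0.011,0.0075,0.003,0,0,0],[0.03,0.011,0.0075,0.003,0,0,0],[0.03,0.011,0.0075,0.003,0,0,0],[0.03,0.01,0.0075,0.002,0,0,0],[0.03,0,0,0,0,0,0],[0.03,0,0,0,0,0,0],[0.03,0,0,0,0,0,0]]' 12
python3 - <<'E'
from h import *
go([.541,.105,.087])
im,d=ctrl.get_image("side"); I=im[110:240,220:420]; cv2.imwrite("pics/s3.png",cv2.resize(I,None,fx=4,fy=4,interpolation=cv2.INTER_CUBIC))
E
```

```text
time: 7.0
position: [0.5431, 0.1049, 0.1042]
tool_rot: [0.167, 2.525, -0.052]
ft_force: [-1.1, -0.2, -3.2]
grip_width: 0.519
grip_force: 12.0
t 7.00 pos [0.5431 0.1049 0.1042] yaw 82.4 tz [ 0.569 -0.075 -0.819] F [-1.1 -0.2 -3.2] w 45.1 gf 12.0
shift mm [11.6 -0.2 12.9]
```

View pics/s3.png

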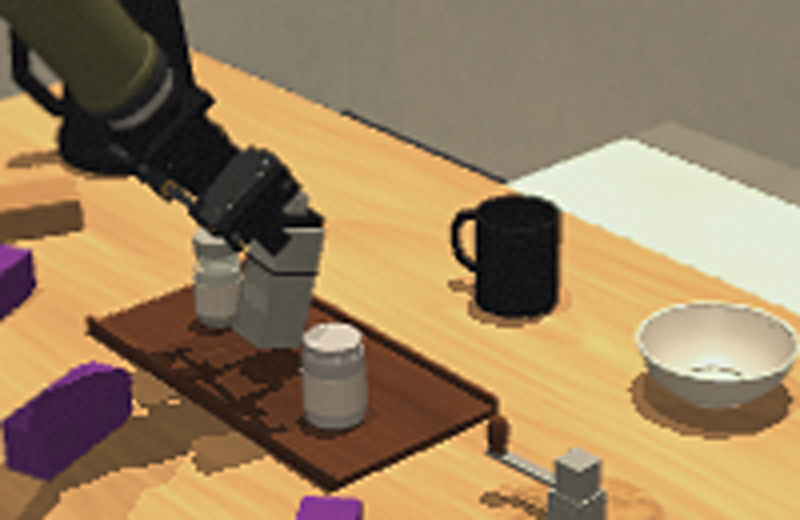

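The band and side edges at (322,230)–(305,345) still lean about 10°. I'll add more tilt and lower the grinder until it touches.

```bash

python3 -m handwheel '[[0.03,0,0,0,0,-5,0],[0.03,0,0,0,0,-4.5,0],[0.03,0,0,0,0,0,0]]' 12
python3 - <<'E'
from h import *
go([.543,.105,.094])
im,d=ctrl.get_image("side"); np.save("s4.npy",im)
E
python3 -m handwheel '[[0.03,0.003,0,0.003,0,0,0],[0.03,0.003,0,0.003,0,0,0],[0.03,0,0,0,0,0,0]]' 12
```

```text
time: 7.42
position: [0.5441, 0.1035, 0.1072]
tool_rot: [0.162, 2.393, -0.063]
ft_force: [0.1, -0.8, -4.1]
grip_width: 0.52
grip_force: 12.0
t 7.42 pos [0.5441 0.1035 0.1072] yaw 82.3 tz [ 0.671 -0.091 -0.736] F [ 0.1 -0.8 -4.1] w 45.2 gf 12.0
shift mm [9.9 1.3 8.8]
time: 7.85
position: [0.5438, 0.1058, 0.0984]
tool_rot: [0.159, 2.394, -0.059]
ft_force: [-0.4, 0.6, -3.9]
grip_width: 0.523
grip_force: 12.0
```

```bash

for i in 1 2; do python3 -m handwheel '[[0.03,0.0014,0,0.0015,0,0,0],[0.03,0.0014,0,0.0015,0,0,0],[0.03,0,0,0,0,0,0]]' 12 | egrep 'posi|ft'; done
python3 - <<'E'
from h import *
im,d=ctrl.get_image("side"); I=im[110:240,220:420]; cv2.imwrite("pics/s5.png",cv2.resize(I,None,fx=4,fy=4,interpolation=cv2.INTER_CUBIC))
g=cv2.cvtColor(im,cv2.COLOR_BGR2GRAY)
g=cv2.resize(g,None,fx=4,fy=4,interpolation=cv2.INTER_CUBIC)
for l in cv2.createLineSegmentDetector().detect(g[640:860,1060:1260])[0][:,0]:
    if abs(l[3]-l[1])>45: print(l.round(0),"slope %.3f"%((l[2]-l[0])/-(l[3]-l[1])))
p=proj("side",[[.53,.1,.02],[.53,.1,.1]]);print(p,"vertical slope",(p[1]-p[0])[0]/-(p[1]-p[0])[1])
E
```

```text
position: [0.544, 0.1053, 0.0947]
ft_force: [0.2, -0.1, -3.7]
position: [0.5439, 0.1051, 0.0905]
ft_force: [0.7, 0.2, -3.2]
[[290.54239204 198.06062639]
 [289.46891746 177.5878155 ]] vertical slope -0.0524341570616418
```

View pics/s5.png

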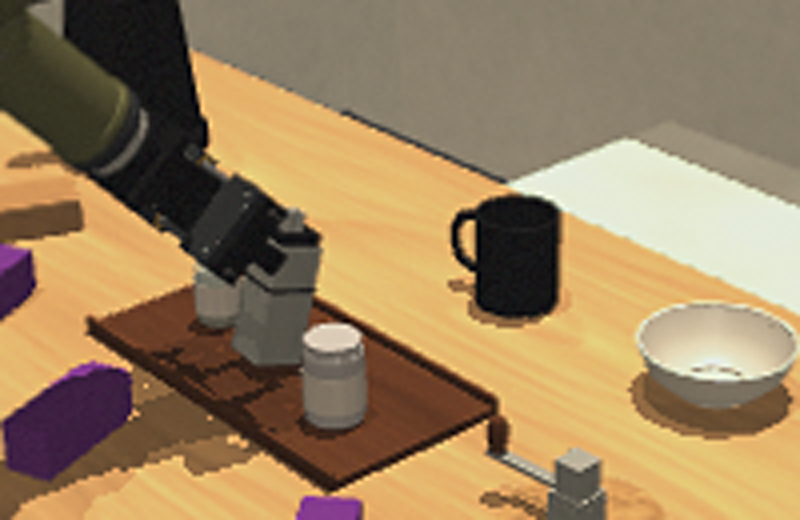

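The grinder is close to the floor now, its edge at (320,250)–(305,365), still leaning by up to 10°. A little more tilt, then lower it until the floor takes the weight.

```bash

cat > meas.py <<'E'
from h import *
im,d=ctrl.get_image("side")
v,u=np.mgrid[150:210,270:310]; P=withdepth("side",np.c_[u.ravel(),v.ravel()],d[150:210,270:310].ravel()); c=im[150:210,270:310].reshape(-1,3).astype(int)
m=(P[:,2]>.018)&(P[:,2]<.08)&(c.sum(1)>190)&(np.ptp(c,axis=1)<35)&(P[:,1]>.05)&(P[:,1]<.15)
Q=P[m]; ax=np.array([.991,-.13]); L=Q[:,:2]@ax; S=Q[:,:2]@np.array([.13,.991])
for a,b in((.02,.032),(.032,.044),(.044,.056),(.056,.068),(.068,.08)):
    k=(Q[:,2]>a)&(Q[:,2]<b)
    if k.sum()>5: print("z %.3f n %d along %.1f..%.1f side min %.1f"%(Q[k,2].mean(),k.sum(),*np.percentile(L[k],[3,97])*1000,np.percentile(S[k],10)*1000))
E
python3 meas.py
python3 -m handwheel '[[0.03,0,0,0,0,-6,0],[0.03,0.0014,0,0.0015,0,0,0],[0.03,0.0014,0,0.0015,0,0,0],[0.03,0,0,0,0,0,0]]' 12| egrep 'posi|ft'; python3 meas.py
```

```text
z 0.028 n 38 along 476.4..521.1 side min 150.1
z 0.038 n 57 along 477.9..523.6 side min 149.1
z 0.050 n 61 along 480.0..524.6 side min 149.5
z 0.062 n 61 along 483.0..529.1 side min 150.1
z 0.074 n 55 along 487.4..531.9 side min 149.1
position: [0.5501, 0.1085, 0.0998]
ft_force: [0.8, -0.0, -4.0]
z 0.028 n 10 along 506.8..525.8 side min 156.4
z 0.039 n 48 along 480.7..525.9 side min 154.2
z 0.050 n 59 along 482.9..529.1 side min 154.9
z 0.062 n 58 along 485.5..530.0 side min 154.8
z 0.074 n 59 along 488.8..530.9 side min 154.0
```

```bash
python3 - <<'E'
from h import *
print(ctrl.get_state()["joint_positions"].round(3)); go([.54,.105,.09])
E
```

```text
[-0.072 -0.216 -0.465  2.446  1.009  0.432  0.027]
t 9.25 pos [0.5502 0.1088 0.1001] yaw 82.3 tz [ 0.702 -0.082 -0.708] F [-0.   0.1 -3.1] w 45.7 gf 12.0
shift mm [13.8 -5.4  0.3]
```

Joint 4 is at its limit here, so I'll move 35 mm outward, still inside the gap, where more tilt is possible.

```bash

python3 -m handwheel '[[0.03,-0.0083,0,0.0083,0,0,0],[0.03,-0.0083,0,0.0083,0,0,0],[0.03,-0.0083,0,0.0083,0,0,0],[0.03,0,0,0,0,-4,0],[0.03,0,0,0,0,-4,0],[0.03,0,0,0,0,0,0],[0.03,0,0,0,0,0,0]]' 12| egrep 'posi|ft'; python3 meas.py
python3 - <<'E'
from h import *
print(ctrl.get_state()["joint_positions"].round(3)); go([.585,.105,.085])
E
```

```text
position: [0.5895, 0.1029, 0.1085]
ft_force: [-0.3, 0.3, -3.2]
z 0.050 n 62 along 509.0..556.8 side min 155.4
z 0.062 n 61 along 513.7..558.1 side min 154.5
z 0.074 n 59 along 518.0..562.0 side min 155.0
[ 0.22  -0.15  -0.728  2.435  1.409  0.401 -0.359]
t 10.18 pos [0.5893 0.1036 0.1085] yaw 82.0 tz [ 0.768 -0.092 -0.633] F [-0.1 -0.5 -4. ] w 45.3 gf 12.0
shift mm [21.   0.2 11.4]
```

```bash
cat > edge.py <<'E'
from h import *
im,d=ctrl.get_image("side")
f=cv2.resize(im,None,fx=4,fy=4,interpolation=cv2.INTER_CUBIC).astype(int)
sat=(np.ptp(f,axis=2)<40)&(f.sum(2)>170)
K0=proj("side",[[.53,.105,.06]])[0]
s=ctrl.get_state()["position"]; c=proj("side",[[s[0]-.012,s[1]-.02,.055]])[0]*4
m=np.zeros(sat.shape,np.uint8); m[int(c[1])-110:int(c[1])+100,int(c[0])-100:int(c[0])+100]=1; m*=sat.astype(np.uint8)
l=cv2.connectedComponents(m)[1]; k=l[int(c[1]),int(c[0])]; m=(l==k)&(l>0)
print("centre",c/4,"area",m.sum())
n=np.array([.13,.991,0]); 
E_=[]
for v in range(int(c[1])-60,int(c[1])+61,4):
    x=np.flatnonzero(m[v])
    if len(x): E_.append((x.max()/4,v/4,x.min()/4))
E_=np.array(E_); o,dr=ray("side",E_[:,:2]); S=.155
X=o+dr*((S-o@n)/(dr@n))[:,None]; L=X@np.array([.991,-.13,0])
for a,b,e in zip(L,X[:,2],E_): print("row %.0f  u %.1f..%.1f L %.1f z %.1f"%(e[1],e[2],e[0],a*1000,b*1000))
E
python3 edge.py
```

```text
centre [303.54175267 186.48785231] area 11611
row 171  u 291.8..308.0 L 579.1 z 110.4
row 172  u 292.8..307.5 L 577.0 z 107.2
row 173  u 290.8..307.2 L 575.8 z 103.7
row 174  u 290.0..307.0 L 574.7 z 100.1
row 175  u 288.2..306.8 L 573.5 z 96.6
row 176  u 288.8..306.8 L 573.4 z 92.8
row 177  u 288.5..306.0 L 570.3 z 89.8
row 178  u 288.2..306.0 L 570.1 z 86.0
row 179  u 287.8..305.5 L 568.0 z 82.7
row 180  u 288.0..305.2 L 566.8 z 79.2
row 181  u 287.2..305.0 L 565.7 z 75.6
row 182  u 287.0..304.5 L 563.5 z 72.4
row 183  u 286.8..304.5 L 563.4 z 68.5
row 184  u 286.5..304.0 L 561.2 z 65.2
row 185  u 286.2..304.0 L 561.0 z 61.4
row 186  u 286.0..303.8 L 559.9 z 57.8
row 187  u 285.8..303.5 L 558.7 z 54.2
row 188  u 285.5..303.5 L 558.6 z 50.3
row 189  u 285.8..302.8 L 555.4 z 47.3
row 190  u 287.0..302.8 L 555.2 z 43.4
row 191  u 288.0..308.2 L 577.5 z 32.6
row 192  u 289.0..309.5 L 582.6 z 27.0
row 193  u 290.5..310.8 L 587.6 z 21.4
row 194  u 292.8..309.2 L 581.3 z 19.3
row 195  u 295.2..309.8 L 583.2 z 14.7
row 196  u 295.8..310.5 L 586.2 z 9.7
row 197  u 295.5..310.8 L 587.1 z 5.3
row 198  u 295.2..310.8 L 587.0 z 1.3
row 199  u 295.5..310.8 L 586.9 z -2.7
row 200  u 295.5..311.0 L 587.8 z -7.1
row 201  u 295.5..311.2 L 588.7 z -11.5
```

The grinder behaves like a pendulum: tilting the tool more no longer rights it. I'll bring the tool back nearer vertical, touch the base down, and draw the top back toward the robot so the floor rights it.

```bash

python3 -m handwheel '[[0.03,0,0,-0.002,0,5,0],[0.03,0,0,-0.002,0,5,0],[0.03,0,0,0,0,5,0],[0.03,0,0,0,0,5,0],[0.03,0,0,0,0,5,0],[0.03,0,0,0,0,0,0],[0.03,0,0,0,0,0,0]]' 9| egrep 'posi|ft'; python3 edge.py | awk '/row/{print $2,$4,$6,$8}' | awk '$4>40 && $4<110' | sed -n '1~3p'
python3 - <<'E'
from h import *
print(ctrl.get_state()["joint_positions"].round(3)); go([.585,.105,.085],82.5)
E
```

```text
position: [0.5857, 0.0997, 0.1081]
ft_force: [0.7, -0.9, -3.4]
[ 0.076 -0.068 -0.43   2.153  0.345  0.624  0.823]
t 11.15 pos [0.5854 0.0997 0.1079] yaw 81.6 tz [ 0.481 -0.06  -0.875] F [-0.6  0.1 -4.2] w 45.6 gf 9.0
shift mm [12.2  4.9 19.6]
turn deg [ 0.5  28.98 -1.1 ]Traceback (most recent call last):
  File "edge.py", line 15, in <module>
    E_=np.array(E_); o,dr=ray("side",E_[:,:2]); S=.155
                                     ~~^^^^^^
IndexError: too many indices for array: array is 1-dimensional, but 2 were indexed
```

```bash
sed -i 's/^l=cv2.conn.*$/nn,l,st,_=cv2.connectedComponentsWithStats(m); k=1+st[1:,4].argmax(); m=(l==k)/' edge.py
python3 edge.py | awk '/cent/{print} /row/{print $2,$4,$6,$8}' | sed -n '1~3p'
```

```text
centre [303.50790642 187.29442943] area 12581
174 289.2..308.0 578.7 99.0
177 288.0..306.5 572.3 89.2
180 286.2..305.2 566.8 79.2
183 285.2..304.0 561.3 69.1
186 284.0..302.5 554.8 59.3
189 286.8..301.5 550.3 48.9
192 292.5..309.5 582.6 27.0
195 295.5..309.8 583.2 14.7
198 295.2..310.8 587.0 1.3
201 295.5..311.2 588.7 -11.5
```

```bash

python3 -m handwheel '[[0.03,0.0025,0,0.0045,0,0,0],[0.03,0.0025,0,0.0045,0,0,0],[0.03,0.0015,0,0.0025,0,0,0],[0.03,0,0,0,0,0,0]]' 9| egrep 'posi|ft'
for i in 1 2 3; do python3 -m handwheel '[[0.03,0.0014,0,0.0026,0,0,0],[0.03,0,0,0,0,0,0]]' 9| egrep 'posi|ft'; done
```

```text
position: [0.5863, 0.0995, 0.0953]
ft_force: [0.3, -0.5, -3.5]
position: [0.5865, 0.0996, 0.0927]
ft_force: [-0.8, -0.2, -2.7]
position: [0.5865, 0.0997, 0.0897]
ft_force: [0.2, -0.4, -4.0]
position: [0.5865, 0.0997, 0.0866]
ft_force: [-0.1, 0.2, -4.5]
```

```bash

for i in 1 2 3; do python3 -m handwheel '[[0.03,0.001,0,0.0018,0,0,0],[0.03,0,0,0,0,0,0]]' 9| egrep 'posi|ft'; done
```

```text
position: [0.5871, 0.0999, 0.0853]
ft_force: [0.1, 0.1, -2.7]
position: [0.5884, 0.1001, 0.0847]
ft_force: [0.4, -0.6, 3.4]
position: [0.5899, 0.1005, 0.0843]
ft_force: [0.5, -1.4, 7.4]
```

```bash

python3 -m handwheel '[[0.03,0.0034,0,-0.0022,0,0,0],[0.03,0.0034,0,-0.0022,0,0,0],[0.03,0.0034,0,-0.0022,0,0,0],[0.03,0.0034,0,-0.0022,0,0,0],[0.03,0,0,0,0,0,0]]' 9| egrep 'posi|ft'
python3 -m handwheel '[[0.03,0.0034,0,-0.0020,0,0,0],[0.03,0.0034,0,-0.0020,0,0,0],[0.03,0.0034,0,-0.0020,0,0,0],[0.03,0,0,0,0,0,0]]' 9| egrep 'posi|ft'
python3 edge.py | awk '/cent/{print} /row/{print $2,$4,$6,$8}' | sed -n '1~3p'
```

```text
position: [0.5735, 0.1033, 0.0853]
ft_force: [-1.0, -0.3, 7.6]
position: [0.5607, 0.1051, 0.0845]
ft_force: [-0.5, -0.3, 6.1]
centre [297.03075244 188.98239073] area 12041
176 287.2..304.8 565.4 97.0
179 286.5..304.2 563.0 86.1
182 285.8..303.8 560.6 75.2
185 285.0..302.5 555.1 65.1
188 284.5..302.2 553.6 53.8
191 283.8..307.2 573.5 35.8
194 283.0..310.5 586.5 19.7
197 285.5..310.8 587.2 7.4
200 289.5..311.0 587.9 -5.1
203 295.0..311.0 587.5 -17.3
```

It's working, with the lean down from 30° to 15°. Continuing the arc.

```bash

python3 -m handwheel '[[0.03,0.0034,0,-0.0018,0,0,0],[0.03,0.0034,0,-0.0018,0,0,0],[0.03,0.0034,0,-0.0018,0,0,0],[0.03,0.0034,0,-0.0018,0,0,0],[0.03,0,0,0,0,0,0]]' 9| egrep 'posi|ft'
python3 -m handwheel '[[0.03,0.0034,0,-0.0015,0,0,0],[0.03,0.0034,0,-0.0015,0,0,0],[0.03,0,0,0,0,0,0]]' 9| egrep 'posi|ft'
python3 edge.py | awk '/cent/{print} /row/{print $2,$4,$6,$8}' | sed -n '1~3p'
```

```text
position: [0.5431, 0.1065, 0.0814]
ft_force: [0.3, 1.4, 1.3]
position: [0.5355, 0.1065, 0.0803]
ft_force: [0.7, -0.9, -2.3]
centre [291.02473901 191.13457799] area 12247
178 282.5..299.5 544.2 94.5
181 282.8..299.5 543.7 83.1
184 282.8..299.5 543.2 71.6
187 282.2..299.5 542.7 60.0
190 282.2..299.5 542.2 48.4
193 282.0..310.5 586.6 22.7
196 282.0..310.2 585.2 11.0
199 284.0..310.8 586.9 -1.7
202 287.5..311.0 587.6 -14.3
205 295.5..311.2 588.3 -26.9
```

Nearly upright at about 2°. I'll press down lightly to seat it, then release.

```bash

python3 -m handwheel '[[0.03,0.0008,0,0.0014,0,0,0],[0.03,0.0008,0,0.0014,0,0,0],[0.03,0,0,0,0,0,0]]' 9| egrep 'posi|ft'
python3 -m handwheel '[[0.049,0,0,0,0,0,0],[0.052,0,0,0,0,0,0],[0.058,0,0,0,0,0,0],[0.065,0,0,0,0,0,0],[0.07,0,0,0,0,0,0],[0.07,0,0,0,0,0,0]]' 9
python3 edge.py | awk '/cent/{print} /row/{print $2,$4,$6,$8}' | sed -n '1~3p'
```

```text
position: [0.5388, 0.1076, 0.0808]
ft_force: [-2.6, -1.2, 7.5]
time: 16.55
position: [0.5365, 0.1074, 0.078]
tool_rot: [0.2, 2.628, -0.031]
ft_force: [-0.5, 0.6, 1.0]
grip_width: 0.796
grip_force: 0.0
centre [291.04146871 190.99473189] area 15051
178 269.8..297.5 536.3 97.7
181 269.0..297.5 535.8 86.4
184 268.5..298.0 537.3 74.3
187 269.0..298.2 537.7 62.5
190 269.8..298.2 537.2 50.9
193 281.2..310.2 585.6 24.0
196 281.5..310.2 585.2 12.0
199 281.8..310.8 587.0 -0.7
202 285.8..311.0 587.6 -13.2
205 295.8..311.2 588.3 -25.8
```

```bash

python3 -m handwheel '[[0.07,0,0,-0.02,0,0,0],[0.07,0,0,-0.03,0,0,0],[0.07,0,0,-0.04,0,0,0],[0.07,0,0,-0.04,0,9,0],[0.07,0,0,-0.02,0,10,0],[0.07,0,0,0,0,10,0],[0.07,0,0,0,0,0,0]]' | egrep 'posi|ft'
python3 - <<'E'
from h import *
go([.540,-.248,.2],0)
for n in("side","top"):
    im,d=ctrl.get_image(n); np.savez(n+"1.npz",im=im,d=d)
p=proj("top",[[.515,.11,.146]])[0].round().astype(int); print(p)
a=im[p[1]-40:p[1]+40,p[0]-50:p[0]+50]; b=np.load("side1.npz")["im"]; q=proj("side",[[.515,.11,.1]])[0].round().astype(int); b=b[q[1]-40:q[1]+40,q[0]-50:q[0]+50]
cv2.imwrite("pics/t6.png",np.hstack([cv2.resize(x,(400,320),interpolation=cv2.INTER_CUBIC) for x in(a,b)]))
E
```

```text
position: [0.4806, 0.1163, 0.1956]
ft_force: [-1.4, 0.1, -1.1]
t 17.48 pos [0.4806 0.1163 0.1956] yaw 81.3 tz [-0.003  0.01  -1.   ] F [-1.4  0.1 -1.1] w 70.1 gf 0.0
shift mm [-113.8 -351.1   -8.1]
turn deg [ 0.27 -0.56 81.29]
[268 214]
```

View pics/t6.png

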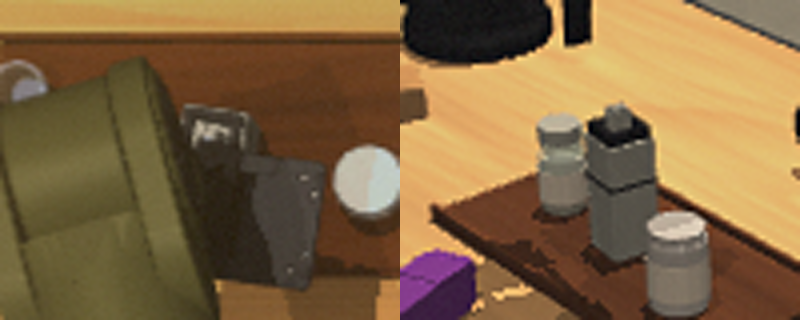

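The grinder now stands upright between the jar and the tin. The arm partly hides it from above at about (215,130) in the crop. Next, the crank.

```bash

python3 -m handwheel '[[0.05,-0.006,-0.0585,-0.003,0,0,0],[0.05,-0.006,-0.0585,-0.003,0,0,0],[0.05,-0.006,-0.0585,-0.003,0,0,0],[0.05,-0.006,-0.0585,-0.003,0,0,0],[0.05,-0.006,-0.0585,-0.003,0,0,0],[0.05,-0.006,-0.0585,-0.003,0,0,0],[0.05,0,0,0,0,0,0]]' | egrep 'posi|ft'
python3 -m handwheel '[[0.05,0,0,0,0,0,10],[0.05,0,0,0,0,0,10],[0.05,0,0,0,0,0,10],[0.05,0,0,0,0,0,10],[0.05,0,0,0,0,0,10],[0.05,0,0,0,0,0,10],[0.05,0,0,0,0,0,10],[0.05,0,0,0,0,0,9.3],[0.05,0,0,0,0,0,0]]' | egrep 'posi|ft'
python3 - <<'E'
from h import *
print(ctrl.get_state()["joint_positions"].round(3));go([.540,-.248,.12],2)
for n in("side","top"):
    im,d=ctrl.get_image(n); np.savez(n+"2.npz",im=im,d=d)
v,u=np.mgrid[0:400,0:640]; P=withdepth("top",np.c_[u.ravel(),v.ravel()],d.ravel()).reshape(400,640,3)
def bl(zl,zh):
    m=(P[...,2]>zl)&(P[...,2]<zh)&(abs(P[...,0]-.52)<.06)&(abs(P[...,1]-.1)<.06); q=P[m]
    r=cv2.minAreaRect(q[:,:2].astype(np.float32)*1000); print(zl,len(q),np.round(np.median(q[:,2]),4),np.round(r[0],1),np.round(r[1],1),r[2],q.mean(0).round(4))
bl(.113,.134);bl(.136,.155);bl(.1,.16)
p=proj("top",[[.52,.107,.146]])[0].round().astype(int); a=im[p[1]-14:p[1]+14,p[0]-14:p[0]+14]; print(p)
q=proj("side",[[.52,.107,.135]])[0].round().astype(int); b=np.load("side2.npz")["im"][q[1]-14:q[1]+14,q[0]-14:q[0]+14];print(q)
cv2.imwrite("pics/t7.png",np.hstack([cv2.resize(x,(392,392),interpolation=cv2.INTER_CUBIC) for x in(a,b)]))
E
```

```text
position: [0.4597, -0.2396, 0.2127]
ft_force: [-0.0, 0.2, 0.0]
position: [0.4618, -0.2331, 0.2122]
ft_force: [0.6, -0.4, 0.1]
[ 0.09   0.021  0.342  1.749 -0.019  1.375  0.478]
t 19.57 pos [ 0.4618 -0.2331  0.2122] yaw 2.4 tz [ 0.003  0.011 -1.   ] F [ 0.6 -0.4  0.1] w 49.8 gf 0.0
shift mm [-19.2  77.2  92.3]
turn deg [ 0.19 -0.63  0.42]
0.113 221 0.1257 [532.7 105.9] [45.8 45.7] 82.30411529541016 [0.5315 0.1045 0.1254]
0.136 41 0.1447 [529.5 104.6] [39.3 29.4] 3.9544870853424072 [0.5319 0.1046 0.1436]
0.1 286 0.1285 [532.5 105.5] [46.6 45.9] 82.17772674560547 [0.5313 0.1041 0.1276]
[269 212]
[285 169]
```

View pics/t7.png

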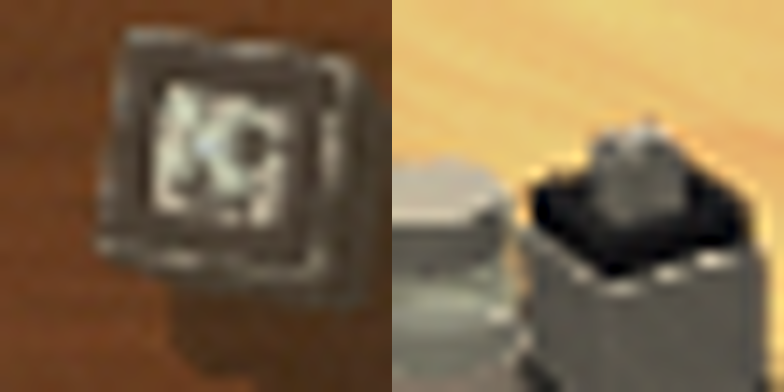

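The left crop shows the ring and the shaft's cross near (210,150), and the right crop shows the shaft standing up on the grinder. The cross angle is too coarse to read, so I'll find it by turning the crank. Grinder centre is about (0.532, 0.105).

```bash

python3 -m handwheel '[[0.05,-0.01,0.0385,0,0.2,-0.6,0.4],[0.05,-0.0095,0.0385,0,0,0,0],[0.05,0,0,0.05,0,0,0],[0.05,0,0,0.05,0,0,0],[0.05,0,0,0.03,0,0,0],[0.05,0,0,0,0,0,0]]' | egrep 'posi|ft'
python3 - <<'E'
from h import *
go([.5404,-.248,.042],2)
uv=[[270,208.7],[269.5,208.2]]; print(onplane("top",uv,.146).round(4))
E
```

```text
position: [0.5372, -0.2504, 0.0792]
ft_force: [0.3, 0.4, 0.7]
t 20.43 pos [ 0.5372 -0.2504  0.0792] yaw 1.9 tz [-0.007  0.002 -1.   ] F [0.3 0.4 0.7] w 50.4 gf 0.0
shift mm [ 2.2  3.5 37.2]
turn deg [-0.39 -0.12 -0.08]
[[0.5302 0.1039 0.146 ]
 [0.5316 0.1053 0.146 ]]
```

```bash

python3 -m handwheel '[[0.05,0.0022,0.0035,0.01,-0.4,0,0],[0.05,0,0,0.015,0,0,0],[0.05,0,0,0.0115,0,0,0],[0.05,0,0,0,0,0,0]]' | egrep 'posi|ft'
python3 -m handwheel '[[0.015,0,0,0,0,0,0],[0.015,0,0,0,0,0,0],[0.015,0,0,0,0,0,0],[0.015,0,0,0,0,0,0],[0.015,0,0,0,0,0,0]]' 50 
python3 - <<'E'
from h import *
go([.5404,-.248,.0415],2)
E
```

```text
position: [0.542, -0.2493, 0.0441]
ft_force: [0.0, -0.3, -0.3]
time: 21.55
position: [0.5429, -0.2495, 0.0453]
tool_rot: [2.184, 2.253, 0.006]
ft_force: [-0.8, 0.9, -0.5]
grip_width: 0.188
grip_force: 0.0
t 21.55 pos [ 0.5429 -0.2495  0.0453] yaw 1.8 tz [ 0.005  0.    -1.   ] F [-0.8  0.9 -0.5] w 16.3 gf 0.0
shift mm [ 1.6 -2.5  3.8]
turn deg [ 0.3   0.01 -0.21]
```

The fingers closed to 16 mm with no force, so they missed the grip. I'll open, rise, and measure again.

```bash

python3 -m handwheel '[[0.06,0,0,0,0,0,0],[0.06,0,0,0,0,0,0],[0.06,0,0,0,0,0,0],[0.06,0,0,-0.05,0,0,0],[0.06,0,0,-0.05,0,0,0],[0.06,-0.06,0,-0.03,0,0,0],[0.06,-0.06,0,0,0,0,0],[0.06,-0.06,0,0,0,0,0],[0.06,0,0,0,0,0,0]]' | egrep 'posi|ft|wid'
cat > crank.py <<'E'
from h import *
ims={n:ctrl.get_image(n) for n in("top","side")}
np.savez("c.npz",t=ims["top"][0],s=ims["side"][0])
for n in ims:
    im,d=ims[n]
    v,u=np.mgrid[0:400,0:640]; P=withdepth(n,np.c_[u.ravel(),v.ravel()],d.ravel()).reshape(400,640,3)
    b=(abs(P[...,0]-.54)<.11)&(abs(P[...,1]+.22)<.12)
    for zl,zh in((.015,.055),(.055,.064),(.064,.08)):
        m=(b&(P[...,2]>zl)&(P[...,2]<zh)).astype(np.uint8); k,l,s,_=cv2.connectedComponentsWithStats(m)
        for i in range(1,k):
            if s[i,4]>8:
                q=P[l==i]; r=cv2.minAreaRect(q[:,:2].astype(np.float32)*1000); print(n,zl,len(q),"z",np.median(q[:,2]).round(3),np.round(r[0],1),np.round(r[1],1),round(r[2],1))
s=ctrl.get_state();print(s["position"],s["joint_positions"].round(2))
E
python3 crank.py
```

```text
position: [0.5441, -0.432, 0.1721]
ft_force: [-0.4, -0.7, 0.3]
grip_width: 0.686
top 0.015 122 z 0.041 [ 541.8 -222.8] [87.6 30.9] 82.4
top 0.064 83 z 0.069 [ 540.2 -248.3] [25.7 25.6] 0.1
top 0.064 28 z 0.068 [ 535.  -164.7] [14.6 13.7] 0.6
side 0.015 237 z 0.039 [ 532.3 -214.9] [ 39.4 107.4] 12.5
side 0.055 14 z 0.059 [ 535.8 -171.3] [10.7 19.5] 78.2
side 0.055 30 z 0.06 [ 534.  -256.2] [16.9 32.7] 42.8
side 0.064 18 z 0.068 [ 533.3 -169.4] [12.  16.5] 78.9
side 0.064 54 z 0.069 [ 540.2 -249.3] [29.7 28.7] 6.4
[ 0.54723203 -0.42570658  0.17245306] [ 0.32  0.43  0.42  1.37 -0.18  1.37  0.77]
```

The crank hasn't moved: grip at (540,-248), 69 mm high in both views. I'll go back over it, close again, and check with a picture.

```bash

python3 -m handwheel '[[0.06,0.06,0,0,0,0,0],[0.06,0.06,0,0,0,0,0],[0.06,0.06,0,0,0,0,0],[0.06,0,0,0.05,0,0,0],[0.06,0,0,0,0,0,0],[0.06,0,0,0,0,0,0]]' | egrep 'posi|ft|wid'
python3 - <<'E'
from h import *
go([.5404,-.248,.0425],2)
E
```

```text
position: [0.5429, -0.2457, 0.1246]
ft_force: [-0.4, -0.3, 0.4]
grip_width: 0.691
t 23.52 pos [ 0.5429 -0.2457  0.1246] yaw 1.8 tz [ 0.007 -0.    -1.   ] F [-0.4 -0.3  0.4] w 60.1 gf 0.0
shift mm [-2.1 -3.1 82.1]
turn deg [ 0.37  0.04 -0.22]
```

```bash

python3 -m handwheel '[[0.06,-0.002,-0.003,0.03,0.4,0,0],[0.06,0,0,0.03,0,0,0],[0.06,0,0,0.022,0,0,0],[0.06,0,0,0,0,0,0],[0.06,0,0,0,0,0,0]]' | egrep 'posi|ft|wid'
for i in 1 2 3 4 5 6; do python3 -m handwheel '[[0.02,0,0,0,0,0,0]]' 50 | egrep 'wid|force' | tr '\n' ' '; done
python3 - <<'E'
from h import *
go([.5404,-.248,.0425],2)
t=ctrl.get_image("top")[0][180:235,350:440]; s=ctrl.get_image("side")[0][195:250,320:410]
cv2.imwrite("pics/c8.png",np.hstack([cv2.resize(x,(400,244),interpolation=cv2.INTER_CUBIC) for x in(t,s)]))
E
```

```text
position: [0.5409, -0.2488, 0.0432]
ft_force: [0.1, 0.2, 0.3]
grip_width: 0.685
ft_force: [-0.1, 0.8, 0.6] grip_width: 0.638 grip_force: 0.0 ft_force: [-1.0, 1.1, 0.4] grip_width: 0.541 grip_force: 0.0 ft_force: [-0.3, 0.5, -0.1] grip_width: 0.435 grip_force: 0.0 ft_force: [0.4, 1.0, -0.3] grip_width: 0.318 grip_force: 0.0 ft_force: [-0.7, 0.0, -0.2] grip_width: 0.256 grip_force: 0.0 ft_force: [0.3, 0.5, -0.8] grip_width: 0.242 grip_force: 0.0 t 24.90 pos [ 0.5394 -0.2475  0.0411] yaw 1.8 tz [-0.002 -0.    -1.   ] F [ 0.3  0.5 -0.8] w 21.1 gf 0.0
shift mm [-0.5  0.9 -1.4]
turn deg [-0.11  0.   -0.21]
```

View pics/c8.png

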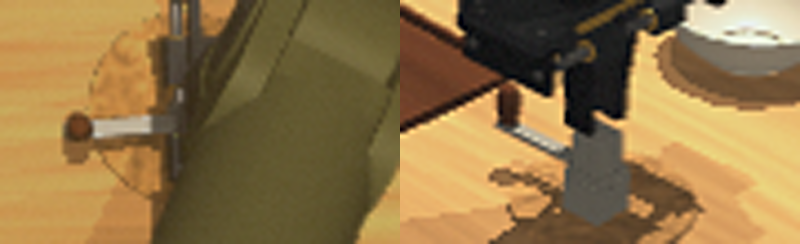

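```bash
python3 - <<'E'
from h import *
im,d=ctrl.get_image("side")
f=lambda X:(proj("side",[X])[0]).round(1)
for X in([.5394,-.2475,.041],[.5404,-.248,.068],[.5404,-.248,.04],[.5404,-.248,.006]): print(X,f(X),"crop",((f(X)-[320,195])*4.44).round())
for v in range(212,242,2):
    u=np.arange(355,376,2); P=withdepth("side",np.c_[u,np.full(len(u),v)],d[v,u])
    print(v,[("%d,%d,%d"%tuple((p*1000).round())) + "/%d"%im[v,x].sum() for p,x in zip(P,u)][::2])
E
```

```text
[0.5394, -0.2475, 0.041] [363.4 232.3] crop [193. 166.]
[0.5404, -0.248, 0.068] [364.  224.7] crop [195. 132.]
[0.5404, -0.248, 0.04] [363.8 232.5] crop [194. 167.]
[0.5404, -0.248, 0.006] [363.4 241.9] crop [193. 208.]
212 ['649,-100,4/459', '517,-248,121/61', '520,-261,126/59', '551,-248,108/84', '561,-255,107/309', '700,-145,3/558']
214 ['641,-108,3/461', '517,-249,115/57', '524,-258,116/61', '551,-249,101/84', '557,-259,103/332', '696,-149,-2/559']
216 ['635,-115,0/551', '520,-246,106/63', '520,-262,113/63', '550,-250,95/77', '561,-256,93/407', '683,-161,1/559']
218 ['625,-125,1/554', '522,-244,97/59', '524,-258,103/62', '549,-251,89/85', '664,-161,1/394', '673,-170,1/553']
220 ['619,-131,-2/555', '522,-244,90/47', '523,-260,97/112', '551,-250,81/71', '655,-170,1/503', '662,-181,3/550']
222 ['608,-142,0/554', '521,-245,84/57', '527,-256,87/100', '638,-168,-1/567', '645,-179,2/551', '657,-186,0/565']
224 ['594,-156,5/525', '533,-235,67/258', '525,-259,82/103', '549,-252,68/230', '638,-186,0/543', '646,-196,1/536']
226 ['587,-164,4/539', '530,-238,63/230', '529,-255,71/250', '537,-
[... 168 characters left out ...]
0 ['533,-218,38/272', '528,-240,50/248', '528,-256,59/246', '545,-256,51/253', '602,-220,9/519', '613,-227,8/450']
232 ['558,-193,8/470', '528,-240,43/248', '534,-251,46/250', '540,-262,49/252', '557,-262,42/227', '610,-230,3/448']
234 ['548,-204,10/481', '527,-241,37/243', '529,-256,44/249', '537,-264,44/242', '557,-262,34/239', '599,-241,5/219']
236 ['544,-207,6/436', '528,-240,29/244', '529,-256,36/243', '540,-262,35/250', '561,-259,24/248', '591,-248,5/204']
238 ['533,-219,9/204', '522,-246,28/245', '529,-256,29/250', '538,-264,29/251', '559,-261,19/237', '582,-257,6/233']
240 ['525,-226,9/222', '527,-242,16/251', '522,-263,29/251', '539,-264,22/254', '558,-263,12/319', '577,-262,3/241']
```

In the side depth the fingertips are at about z = 0.08, above the grip top, although the reported TCP is at 0.041. I'll open, lower in steps, and track the real tip height in the depth image.

```bash

cat > tip.py <<'E'
from h import *
im,d=ctrl.get_image("side"); s=ctrl.get_state()
v,u=np.mgrid[0:400,0:640]; P=withdepth("side",np.c_[u.ravel(),v.ravel()],d.ravel()); c=im.reshape(-1,3).astype(int)
k=(c.sum(1)<115)&(np.linalg.norm(P[:,:2]-s["position"][:2],axis=1)<.075)&(P[:,2]>.02)&(P[:,2]<.3)
for a in np.arange(.02,.16,.008):
    q=P[k&(P[:,2]>a)&(P[:,2]<a+.008)]
    if len(q)>2: print("z %.3f n %d x %.0f..%.0f y %.0f..%.0f"%(a,len(q),*(np.percentile(q[:,0],[5,95])*1000),*(np.percentile(q[:,1],[5,95])*1000)))
go([.5404,-.248,.0425],2)
E
python3 -m handwheel '[[0.05,0,0,0,0,0,0],[0.05,0,0,0,0,0,0],[0.05,0,0,0,0,0,0],[0.05,0,0,0,0,0,0],[0.05,0,0,0,0,0,0]]' | egrep 'posi|ft|wid'
python3 tip.py
python3 -m handwheel '[[0.05,0,0,0.005,0,0,0],[0.05,0,0,0.005,0,0,0],[0.05,0,0,0,0,0,0]]' | egrep 'posi|ft|wid'
python3 tip.py
```

```text
position: [0.5395, -0.2475, 0.0411]
ft_force: [0.6, -0.1, -0.7]
grip_width: 0.569
z 0.076 n 14 x 507..566 y -258..-238
z 0.084 n 28 x 505..568 y -261..-240
z 0.092 n 26 x 504..569 y -258..-238
z 0.100 n 30 x 504..569 y -259..-240
z 0.108 n 25 x 500..570 y -259..-244
z 0.116 n 27 x 500..570 y -260..-240
z 0.124 n 27 x 499..573 y -260..-245
z 0.132 n 15 x 497..575 y -261..-241
z 0.140 n 7 x 568..572 y -246..-237
z 0.148 n 15 x 484..576 y -284..-246
z 0.156 n 38 x 484..595 y -289..-259
t 25.73 pos [ 0.5394 -0.2476  0.0411] yaw 1.8 tz [-0.002 -0.    -1.   ] F [0.2 0.1 0.6] w 49.5 gf 0.0
shift mm [-0.5  0.9 -1.4]
turn deg [-0.11  0.   -0.21]
position: [0.5389, -0.2474, 0.0304]
ft_force: [0.7, -0.0, 0.3]
grip_width: 0.576
z 0.068 n 20 x 502..568 y -258..-242
z 0.076 n 24 x 504..566 y -260..-241
z 0.084 n 30 x 503..568 y -259..-241
z 0.092 n 22 x 501..568 y -258..-241
z 0.100 n 27 x 501..570 y -260..-239
z 0.108 n 25 x 500..572 y -259..-243
z 0.116 n 21 x 497..571 y -260..-244
z 0.124 n 11 x 497..574 y -260..-238
z 0.132 n 6 x 568..571 y -251..-240
z 0.140 n 25 x 484..589 y -288..-251
z 0.148 n 36 x 483..587 y -287..-265
z 0.156 n 56 x 483..594 y -287..-266
t 26.15 pos [ 0.5391 -0.2475  0.0307] yaw 1.8 tz [-0.003  0.    -1.   ] F [ 0.1 -0.6 -1.5] w 49.8 gf 0.0
shift mm [ -0.6   1.2 -11.8]
turn deg [-0.15 -0.01 -0.22]
```

Tip and gripper-body heights agree that the real tip sits about 38 mm above the reported TCP. I'll descend 26 mm further and close.

```bash

python3 -m handwheel '[[0.05,0,0.001,0.008,0,0,0],[0.05,0,0,0.008,0,0,0],[0.05,0,0,0.008,0,0,0],[0.05,0,0,0.002,0,0,0],[0.05,0,0,0,0,0,0]]' | egrep 'posi|ft|wid'
python3 tip.py | head -3
python3 -m handwheel '[[0.015,0,0,0,0,0,0],[0.015,0,0,0,0,0,0],[0.015,0,0,0,0,0,0],[0.015,0,0,0,0,0,0],[0.015,0,0,0,0,0,0],[0.015,0,0,0,0,0,0]]' 55
```

```text
position: [0.5403, -0.2475, 0.0049]
ft_force: [-0.4, -0.4, 0.8]
grip_width: 0.575
z 0.044 n 23 x 504..568 y -258..-241
z 0.052 n 16 x 505..569 y -260..-243
z 0.060 n 23 x 504..569 y -260..-241
time: 27.58
position: [0.5406, -0.2476, 0.0053]
tool_rot: [-2.186, -2.255, 0.002]
ft_force: [1.2, -0.2, 0.8]
grip_width: 0.296
grip_force: 54.8
```

Gripped at 25.8 mm with 55 N. I'll lift it and carry it over the grinder.

```bash

python3 -m handwheel '[[0.015,0,0,-0.02,0,0,0],[0.015,0,0,-0.05,0,0,0],[0.015,0,0,-0.05,0,0,0],[0.015,0,0,-0.045,0,0,0],[0.015,0,0,0,0,0,0]]' 55| egrep 'posi|ft|wid'
python3 - <<'E'
from h import *
im,d=ctrl.get_image("top"); v,u=np.mgrid[0:400,0:640]; P=withdepth("top",np.c_[u.ravel(),v.ravel()],d.ravel())
for zl,zh in((.117,.122),(.1255,.134),(.117,.134),(.138,.15)):
    m=(P[:,2]>zl)&(P[:,2]<zh)&(abs(P[:,0]-.532)<.04)&(abs(P[:,1]-.105)<.04); q=P[m]
    r=cv2.minAreaRect(q[:,:2].astype(np.float32)*1000); print(zl,len(q),np.round(r[0],1),np.round(r[1],1),r[2],q.mean(0).round(4))
go([.532,.1055,.17],2)
E
```

```text
position: [0.5432, -0.249, 0.176]
ft_force: [0.5, -0.7, -1.6]
grip_width: 0.289
0.117 61 [532.4 105.9] [46.4 45.8] 81.1772689819336 [0.5322 0.1029 0.1196]
0.1255 119 [532.9 105.3] [42.  39.8] 80.66242218017578 [0.5325 0.1054 0.13  ]
0.117 214 [532.4 105.9] [46.4 45.8] 81.1772689819336 [0.5321 0.1049 0.1261]
0.138 28 [532.6 106.4] [15.9 16.8] 85.85846710205078 [0.5318 0.1055 0.1454]
t 28.25 pos [ 0.5417 -0.2482  0.1731] yaw 1.8 tz [ 0.003 -0.001 -1.   ] F [ 0.2 -0.1 -1.4] w 25.7 gf 54.8
shift mm [353.8   1.2   2.6]
turn deg [ 0.15  0.09 -0.23]
```

```bash

python3 -m handwheel '[[0.015,0.03,0,0,0,0,0],[0.015,0.055,0,0,0,0,0],[0.015,0.055,0,0,0,0,0],[0.015,0.055,0,0,0,0,0],[0.015,0.055,0,0,0,0,0],[0.015,0.055,0,0,0,0,0],[0.015,0.035,0,0,0,0,0],[0.015,0.0138,0,0,0,0,0],[0.015,0,0,0,0,0,0],[0.015,0,0,0,0,0,0]]' 55| egrep 'posi|ft|wid'
python3 - <<'E'
from h import *
print(ctrl.get_state()["joint_positions"].round(2)); go([.5329,.1064,.165],43)
E
```

```text
position: [0.5298, 0.1035, 0.1698]
ft_force: [-0.6, -0.1, -2.3]
grip_width: 0.291
[-0.33  0.1   0.09  1.75 -0.01  1.29 -0.21]
t 29.50 pos [0.5298 0.1035 0.1698] yaw 1.6 tz [-0.002 -0.001 -1.   ] F [-0.6 -0.1 -2.3] w 25.3 gf 54.8
shift mm [2.8 3.2 4.8]
turn deg [-1.600e-01  3.000e-02 -4.139e+01]
```

```bash

python3 -m handwheel '[[0.015,0.0028,0.0032,0,0,0,-9],[0.015,0,0,0,0,0,-10],[0.015,0,0,0,0,0,-10],[0.015,0,0,0,0,0,-10],[0.015,0,0,0,0,0,0],[0.015,0,0,0,0,0,0]]' 55| egrep 'posi|ft|wid'
python3 - <<'E'
from h import *
go([.5329,.1064,.150],41)
E
```

```text
position: [0.533, 0.1078, 0.1701]
ft_force: [-0.5, 0.1, -1.2]
grip_width: 0.29
t 30.25 pos [0.533  0.1078 0.1701] yaw 40.5 tz [-0.002 -0.    -1.   ] F [-0.5  0.1 -1.2] w 25.3 gf 54.8
shift mm [-1.1 -0.9 20.1]
turn deg [-0.09 -0.05 -0.48]
```

```bash

python3 -m handwheel '[[0.015,-0.0011,-0.0009,0.008,0,0,0],[0.015,0,0,0.008,0,0,0],[0.015,0,0,0,0,0,0],[0.015,0,0,0,0,0,0]]' 55| egrep 'posi|ft'
python3 -c "
from h import *
go([.5329,.1064,.150],41)"
for i in 1 2 3 4; do python3 -m handwheel '[[0.015,0,0,0.002,0,0,0],[0.015,0,0,0,0,0,0]]' 55| egrep 'posi|ft'; done
```

```text
position: [0.5328, 0.1077, 0.154]
ft_force: [-0.1, 1.0, -0.8]
t 30.75 pos [0.5328 0.1077 0.154 ] yaw 40.8 tz [-0.002 -0.    -1.   ] F [-0.1  1.  -0.8] w 25.6 gf 54.8
shift mm [-1.  -0.7  4. ]
turn deg [-0.09 -0.06 -0.21]
position: [0.5328, 0.1076, 0.1521]
ft_force: [-0.5, -0.3, -0.4]
position: [0.5327, 0.1075, 0.1499]
ft_force: [-0.2, -0.1, -1.7]
position: [0.5327, 0.1075, 0.1479]
ft_force: [0.1, -0.0, -0.9]
position: [0.5327, 0.1076, 0.1459]
ft_force: [0.2, -0.2, -1.5]
```

```bash

python3 -m handwheel '[[0.015,-0.0009,-0.0007,0,0,0,0],[0.015,0,0,0,0,0,0]]' 55| egrep 'posi|ft'
for i in 1 2 3 4; do python3 -m handwheel '[[0.015,0,0,0.0015,0,0,0],[0.015,0,0,0,0,0,0]]' 55| egrep 'posi|ft'; done
```

```text
position: [0.5329, 0.1063, 0.1462]
ft_force: [-0.3, -0.6, -1.2]
position: [0.5327, 0.1064, 0.1444]
ft_force: [0.1, -0.6, -1.3]
position: [0.5327, 0.1064, 0.1429]
ft_force: [-0.8, -0.1, -0.2]
position: [0.533, 0.1065, 0.1418]
ft_force: [0.4, 0.3, -0.4]
position: [0.5326, 0.1067, 0.1398]
ft_force: [0.2, 0.5, -0.6]
```

```bash

for i in 1 2 3 4 5; do python3 -m handwheel '[[0.015,0,0,0.0015,0,0,0],[0.015,0,0,0,0,0,0]]' 55| egrep 'posi|ft'; done
```

```text
position: [0.5326, 0.1065, 0.1383]
ft_force: [0.3, 0.1, -1.7]
position: [0.5327, 0.1064, 0.1369]
ft_force: [-0.1, 0.4, -0.9]
position: [0.5327, 0.1064, 0.1355]
ft_force: [0.0, 0.6, -1.5]
position: [0.5327, 0.1064, 0.1339]
ft_force: [0.6, 1.1, -1.5]
position: [0.5327, 0.1064, 0.1324]
ft_force: [0.6, 0.6, -1.0]
```

No contact 12 mm past the shaft tip, so the socket has meshed. On to the ring.

```bash

for i in 1 2 3 4 5; do python3 -m handwheel '[[0.015,0,0,0.0015,0,0,0],[0.015,0,0,0,0,0,0]]' 55| egrep 'posi|ft'; done; python3 -c "
from h import *
go([.5329,.1064,.123],41)"
```

```text
position: [0.5327, 0.1064, 0.1309]
ft_force: [-0.0, 1.0, -1.3]
position: [0.5327, 0.1064, 0.1294]
ft_force: [0.8, 1.0, -1.3]
position: [0.533, 0.1066, 0.1286]
ft_force: [-1.2, 1.3, 2.0]
position: [0.533, 0.1066, 0.127]
ft_force: [-2.1, 0.4, 4.9]
position: [0.533, 0.1066, 0.1256]
ft_force: [-2.0, 0.8, 5.3]
t 35.50 pos [0.533  0.1066 0.1256] yaw 40.8 tz [-0.001  0.    -1.   ] F [-2.   0.8  5.3] w 25.4 gf 54.8
shift mm [-0.1 -0.2  2.6]
turn deg [-0.05 -0.05 -0.21]
```

```bash

for i in 1 2 3; do python3 -m handwheel '[[0.015,0,0,0.0013,0,0,0],[0.015,0,0,0,0,0,0]]' 60| egrep 'posi|ft'; done
```

```text
position: [0.5331, 0.1066, 0.1245]
ft_force: [-2.9, 0.9, 6.1]
position: [0.5331, 0.1067, 0.1234]
ft_force: [-4.1, 0.1, 8.2]
position: [0.5334, 0.1066, 0.1233]
ft_force: [-3.3, -0.9, 13.3]
```

```bash

python3 -m handwheel '[[0.015,0.00065,-0.00076,0,0,0,0],[0.015,0,0,0,0,0,0],[0.015,0,0,0,0,0,0]]' 60| egrep 'posi|ft'
python3 edge.py | awk '/row/{print $2,$4,$6,$8}' | sed -n '1~3p' | head -6
python3 - <<'E'
from h import *
im,d=ctrl.get_image("side"); v,u=np.mgrid[0:400,0:640]; P=withdepth("side",np.c_[u.ravel(),v.ravel()],d.ravel())
for n,x,y,h in(("jar",.538,.203,.095),("tin",.507,-.001,.085),("candle",.576,.254,.06)):
    q=P[(np.hypot(P[:,0]-x,P[:,1]-y)<.035)&(P[:,2]>h-.006)&(P[:,2]<h+.008)]; print(n,len(q),q.mean(0).round(3) if len(q) else None)
go([.533,.1066,.123])
E
```

```text
position: [0.5329, 0.1067, 0.1232]
ft_force: [-2.4, 0.8, 10.8]
176 270.2..297.2 535.6 103.7
179 268.5..297.2 535.1 92.3
182 268.5..297.8 536.5 80.4
185 269.0..298.0 537.0 68.6
188 269.5..298.2 537.5 56.7
191 272.0..308.2 577.5 32.6
jar 63 [0.534 0.201 0.095]
tin 97 [ 0.505 -0.003  0.085]
candle 3 [0.582 0.235 0.06 ]
t 36.73 pos [0.5328 0.1067 0.1232] yaw 40.8 tz [ 0.001  0.001 -1.   ] F [-3.4  0.4 11.5] w 25.5 gf 59.8
shift mm [-0.2  0.   0.2]
```

```bash
python3 -c "
from bench import ctrl
print(ctrl.close_job())"
```

```text
the job is handed in; nothing more can be done
None
```

I handed the job in with the grinder standing in its gap and the crank meshed and pressed down to the ring's stop. The gripper is still holding the crank at about 60 N and pushing down with roughly 11 N, and the jar and tin were still standing at the last check. The hand-in gave no verdict back.

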